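# Find the socket for the microscope stage's lock nut

## Robot

A 6-joint arm with a two-finger parallel gripper is mounted at the origin on the work surface. World frame = base frame: x ahead of the robot, y to its left, z up, the work surface at z = 0. Lengths are in m, angles in degrees, forces in N, time in s.
With the tool pointing down it reaches from about 0.35 to 0.95 m from the base axis. Payload 17.4 kg.
Tool frame: the origin (TCP) lies on the centre line of the jaws, within the pads' length; the fingertips stand 22 mm ahead of it and the grasp point (between the pads) lies 3 mm ahead of it; z points along the fingers, y is the direction in which the jaws open and shut (so a half turn about z gives the same grasp; the last joint's range is limited). The gripper opens to 93 mm and grips with 3 to 60 N. Pads are 15 mm wide; open, the fingers measure 128 mm over their backs; the gripper's body (75 mm by 188 mm) begins 65 mm behind the grasp point.
Start: joints at [-76.994, 6.646, 82.598, -0, 90.757, -2.166], TCP at [0.177, -0.651, 0.241] pointing down, gripper open.
Joint ranges: [-162.19, 162.19], [-47.58, 125.68], [4.15, 143.07], [-65.23, 245.23], [0.69, 171.88], [-170.13, 170.13]. Speed limits (degrees/s): [108.29, 108.29, 127.2, 180, 180, 180].

## Interface

Orientations are given as [roll, pitch, yaw] about the fixed x, y, z axes, in that order (R = Rz(yaw) Ry(pitch) Rx(roll)).
In Python, from cell import status, vision, job gives the robot as it stands.
- The arm moves only by the shell command python3 -m pendant 'ROWS'. ROWS is JSON, a list of rows, each an object with "fingers": the closure, from 0 (fully open) to 1 (shut); "linear": the shift along the tool's x, y, z as a fraction of full scale, a list of three; "spin": the turn about the tool's z as a fraction of full scale. A call has 1 to 20 rows; each row shifts and turns the commanded pose from where the row before left it, along the tool's axes as they then stand; what a row does not reach is not made up. Full scale, the value 1, is 20 mm for a shift and 4 degrees for a turn. A row lasts 1/10 s, in which the tool goes at most 50 mm and 8.59 degrees, less where a joint would pass 70% of its speed; a pose out of reach is approached as far as the arm can. A call with a number of a shift or a turn outside -1 to 1 is refused whole. A call with a gripper value outside its range is refused whole. The fingers move at their own pace and stop on an object; the grip force is fixed at half the most. Time passes only in rows, so rows that do not move let the fingers close. It gives the time, the measured TCP pose, the force and the opening at its end, in the units of the state.
- status.state(): the state, without advancing time (a new reading comes with each control period).
- vision.snapshot(name): name is "scene" or "top" or "wrist"; returns the picture (384x512x3 uint8, red, green, blue); there is no depth.
- vision.get_calibration(name): a dict with "fx", "fy", "cx", "cy" (pixels), "k1" (the pictures are not rectified: a ray, as slopes to the right and down, at radius r is drawn at 1 + k1 r^2 times it, then the intrinsics apply), "view" (4x4, takes a point from world to camera coordinates); the wrist camera has in their place "mount" (4x4, takes a point from camera to tool coordinates, whose origin is the TCP and whose axes are the flange's). Camera axes: x right, y down, z forward; pixel columns grow to the right and rows downward; lengths in m; the calibration is good to about 2 mm. A picture is of the moment at which its call begins: read the wrist's pose just before it. get_calibration takes no time and is no camera call.
- job.hand_in(): hands the job in, once; it reports no verdict.
The state is a dict: "time_s": time; "qpos": joint angles; "qd": joint speeds; "effort": joint torques, N m; "tcp_pos": TCP position; "ee_rot": TCP orientation; "ft_force": force on the tool from outside, world axes, zero at the start; "ft_torque": the same for the moment, N m; "gripper_width": opening from 0.0 (shut) to 1.0 (fully open).
Only numpy, scipy, OpenCV 4.12 (cv2) and the standard library are available. Lean on these libraries where they do the work, as an engineer would, in place of code of your own. Each camera call takes 0.05 s, during which the arm holds its last target.

## Task

One of the three sockets in the blue tray fits the lock nut on the red plate: find out which, trying them on it as needed, and have the ones that do not fit standing upright in the tray. Finish while holding the right socket upright and fully down over that nut: do not let go of it. Leave everything else where it is.

Things in the scene. Friction and masses are not known exactly. Their poses are not given: they have to be found in the camera images.
- socket_small: loose 90 g socket driver, upright, mouth down. Origin: centre of its foot; z up. Steel socket 26 mm outside, 32 mm tall; hexagonal opening 18 mm across flats, 20 mm deep in the foot, corners on its x axis; fits the 16 mm nut. Above, 32 to 74 mm over the foot, a black grip block 20 mm thick along its x (take it by these faces), 32 mm wide along its y.
- socket_medium: loose 160 g socket driver, upright, mouth down. Origin: centre of its foot; z up. Steel socket 37 mm outside, 32 mm tall; hexagonal opening 24 mm across flats, 20 mm deep in the foot, corners on its x axis; fits the 22 mm nut. Above, 32 to 74 mm over the foot, a black grip block 20 mm thick along its x (take it by these faces), 32 mm wide along its y.
- socket_large: loose 250 g socket driver, upright, mouth down. Origin: centre of its foot; z up. Steel socket 48 mm outside, 32 mm tall; hexagonal opening 30 mm across flats, 20 mm deep in the foot, corners on its x axis; fits the 28 mm nut. Above, 32 to 74 mm over the foot, a black grip block 20 mm thick along its x (take it by these faces), 32 mm wide along its y.
- red_nut (a point): on the axis of the fixed brass hex nut on the red plate, at its well's floor, 37 mm above the table; z up. Nut top 14 mm above this point (edge chamfered), collar rim 20 mm. Nut corners lie on this point's x axis: a socket enters at this yaw plus any multiple of 60 degrees, within about 6. The nut is 16, 22 or 28 mm across flats; it changes from start to start and is not told
- plate_red: fixed red 74 mm square plate, 3 mm thick, under the nut in question; origin under its centre. Each nut stands in a round collar whose well just takes its own socket (33, 44 or 55 mm across): that one goes down until its foot stands on the well floor. A smaller socket stops with its foot on the nut's top, a larger one on the collar's rim
- slab: fixed dark grey stone slab 170 x 280 x 30 mm; origin under its centre on the table, y along its length. On its centre line, 90 mm apart along y, stand three lock nuts of different sizes in dark steel collars, one on the red plate and two on white plates, in any order; same yaw as the slab
- tray: fixed blue tool tray 160 x 270 mm outside, rim 18 mm high, walls and floor 5 mm thick; origin under its centre on the table, y along its length. The three sockets stand in a row 25 mm from its middle on its -x side, 85 mm apart, in any order; the spanner lies along its +x side
- spanner: loose open-ended spanner 150 mm long lying in the tray's far side; bystander
- weight: loose brass calibration weight 38 mm across, 54 mm tall, origin under its centre; bystander
- jar: loose amber jar with white cap, 48 mm across, 60 mm tall; bystander
- can: loose can 60 mm across, 110 mm tall; bystander
- mouse: loose black computer mouse 100 x 58 x 28 mm; bystander
- sample_box: loose clear-lidded sample box 75 x 75 x 26 mm; bystander
- clamp_block: loose aluminium stage clamp 50 x 30 x 42 mm; bystander
Not all that is in view belongs to the job. Leave any purple or turquoise look-alike of the socket_medium alone.

How it is judged:
By the outcome, as a careful person would: the job done as asked, in the order asked, and still so for the second after the job is handed in, while the arm keeps its last pose, push and grip.
It also fails if it takes over 64 s, if anything falls off the work surface, if the arm or the gripper's body presses on something with over 40 N, if the wrist force passes 120 N, or if a joint passes its speed limit or range.

## Working session

There is one attempt and no reset: what is moved stays moved. The work goes in short steps, Python scripts to look and compute and a shell command to move; the robot and the scene stay as the last step left them, time stands still between calls to the robot, and variables do not carry over. Pictures are saved under pics/ and viewed, and the job is handed in when it is done.

```bash
ls; mkdir -p pics; python3 - <<'E'
from cell import status, vision
import cv2
print(status.state())
for n in ["scene","top","wrist"]:
    im=vision.snapshot(n); cv2.imwrite(f"pics/{n}0.png",im[:,:,::-1])
    print(n,vision.get_calibration(n))
E
```

```text
pics
{'time_s': 0.0, 'qpos': array([-7.69936328e+01,  6.67366291e+00,  8.26347621e+01,  2.02925225e-05,
        9.07582558e+01, -2.16401666e+00]), 'qd': array([ 0.00763332,  0.06162712, -0.01870073,  0.05857893,  0.02346491,
       -0.07289693]), 'effort': array([ 4.63186698e-04, -7.21268964e+01, -6.22607660e+01,  7.80389132e-02,
        2.37343996e-02, -6.45527075e-05]), 'tcp_pos': array([ 0.17661121, -0.65129564,  0.23992127]), 'ee_rot': array([-1.79933368e+02, -2.53815778e-03,  1.51703826e+01]), 'ft_force': array([-0.40027349,  0.72591868,  0.04269508]), 'ft_torque': array([-0.0428532 , -0.01764871,  0.02134155]), 'gripper_width': 0.9966978837815854}
scene {'fx': 401.0238924936541, 'fy': 401.0238924936541, 'cx': 263.4018328522776, 'cy': 187.3794288336767, 'k1': 0.01706430139909444, 'view': array([[ 0.58651682,  0.80975498, -0.01717206, -0.32997726],
       [ 0.57124815, -0.42860711, -0.69997964, -0.26253754],
       [-0.57417207,  0.40074033, -0.71395632,  1.55627567],
       [ 0.        ,  0.        ,  0.        ,  1.        ]])}
top {'fx': 394.77181195833225, 'fy': 394.771811958
[... 223 characters left out ...]
.97138491e-01,
         5.44191893e-01],
       [ 1.97209507e-01, -2.69639411e-04, -9.80361330e-01,
         1.22514131e+00],
       [ 0.00000000e+00,  0.00000000e+00,  0.00000000e+00,
         1.00000000e+00]])}
wrist {'fx': 332.9244479829936, 'fy': 332.9244479829936, 'cx': 258.88640111872945, 'cy': 195.08460572825334, 'k1': -0.06811454102491699, 'mount': array([[ 4.65205757e-04, -9.62107032e-01, -2.72671674e-01,
         7.46221377e-02],
       [ 9.99999819e-01,  3.43455917e-04,  4.94236594e-04,
        -6.81301634e-04],
       [-3.81857803e-04, -2.72671855e-01,  9.62107018e-01,
        -1.43724517e-01],
       [ 0.00000000e+00,  0.00000000e+00,  0.00000000e+00,
         1.00000000e+00]])}
```

View pics/scene0.png

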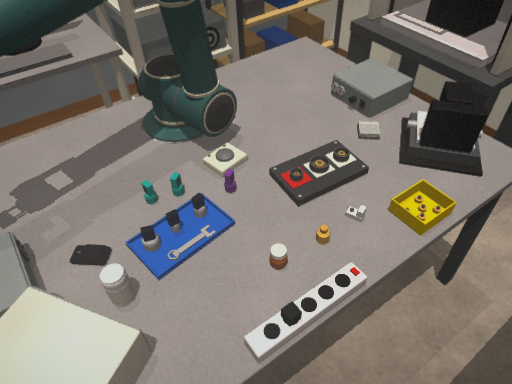

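View pics/top0.png

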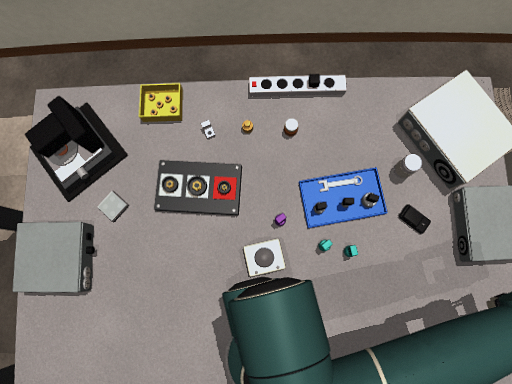

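View pics/wrist0.png

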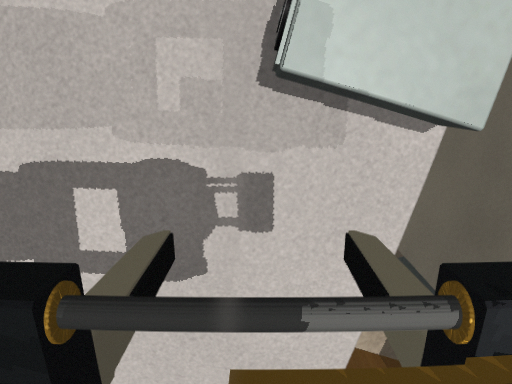

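The scene shows the blue tray at top-view (343,198), with sockets near (320,207), (347,202) and (370,200). The slab is at (198,187), with the red plate at its right end (224,188). The purple (280,219) and turquoise (325,245), (351,250) look-alikes are outside the tray and stay untouched. Next I'll zoom in.

```bash
cat > h.py <<'E'
import numpy as np, cv2
from cell import status, vision
from scipy.spatial.transform import Rotation as R
def K(c): return np.array([[c['fx'],0,c['cx']],[0,c['fy'],c['cy']],[0,0,1.]])
def D(c): return np.array([c['k1'],0,0,0,0.])
def cam(name,st=None):
    c=vision.get_calibration(name)
    if name=='wrist':
        T=np.eye(4);T[:3,:3]=R.from_euler('xyz',st['ee_rot'],degrees=True).as_matrix();T[:3,3]=st['tcp_pos']
        M=T@c['mount']
    else: M=np.linalg.inv(c['view'])
    return c,M
def ray(name,px,st=None):
    c,M=cam(name,st)
    u=cv2.undistortPoints(np.array(px,float).reshape(-1,1,2),K(c),D(c)).reshape(-1,2)
    d=np.c_[u,np.ones(len(u))]@M[:3,:3].T
    return M[:3,3],d
def onz(name,px,z,st=None):
    o,d=ray(name,px,st); return o+d*((z-o[2])/d[:,2])[:,None]
def proj(name,P,st=None):
    c,M=cam(name,st);V=np.linalg.inv(M)
    return cv2.projectPoints(np.array(P,float).reshape(-1,1,3),cv2.Rodrigues(V[:3,:3])[0],V[:3,3],K(c),D(c))[0].reshape(-1,2)
def mask_rect(mask):
    cs,_=cv2.findContours(mask,cv2.RETR_EXTERNAL,cv2.CHAIN_APPROX_NONE)
    return max(cs,key=cv2.contourArea)
E
python3 - <<'E'
from h import *
im=cv2.imread('pics/top0.png'); s=cv2.imread('pics/scene0.png')
a=cv2.resize(im[150:225,145:250],None,fx=5,fy=5,interpolation=cv2.INTER_CUBIC)
b=cv2.resize(im[160:260,260:400],None,fx=5,fy=5,interpolation=cv2.INTER_CUBIC)
cv2.imwrite('pics/slab_t.png',a);cv2.imwrite('pics/tray_t.png',b)
cv2.imwrite('pics/slab_s.png',cv2.resize(s[135:205,260:375],None,fx=6,fy=6,interpolation=cv2.INTER_CUBIC))
cv2.imwrite('pics/tray_s.png',cv2.resize(s[185:275,120:240],None,fx=6,fy=6,interpolation=cv2.INTER_CUBIC))
hsv=cv2.cvtColor(im,cv2.COLOR_BGR2HSV)
m=cv2.inRange(hsv,(105,120,60),(125,255,255)); k=mask_rect(m)
P=onz('top',k[:,0,:],0.018)[:,:2].astype(np.float32); print('tray',cv2.minAreaRect(P*1000))
m=cv2.inRange(hsv,(0,0,0),(180,110,90)); m[:150]=0;m[222:]=0;m[:,:145]=0;m[:,250:]=0
k=mask_rect(m);P=onz('top',k[:,0,:],0.03)[:,:2].astype(np.float32);print('slab',cv2.minAreaRect(P*1000))
m=cv2.inRange(hsv,(0,150,80),(8,255,255)); m[:150]=0;m[222:]=0;m[:,:145]=0;m[:,250:]=0
k=mask_rect(m);P=onz('top',k[:,0,:],0.033)[:,:2].astype(np.float32);print('red',cv2.minAreaRect(P*1000))
E
```

```text
tray ((507.93450927734375, -255.9882049560547), (160.55767822265625, 271.0699462890625), 8.550578117370605)
slab ((550.2236328125, 222.91006469726562), (280.9698791503906, 176.2092742919922), 85.00782012939453)
red ((547.421142578125, 134.64840698242188), (74.45619201660156, 75.10147094726562), 85.16641235351562)
```

View pics/slab_t.png

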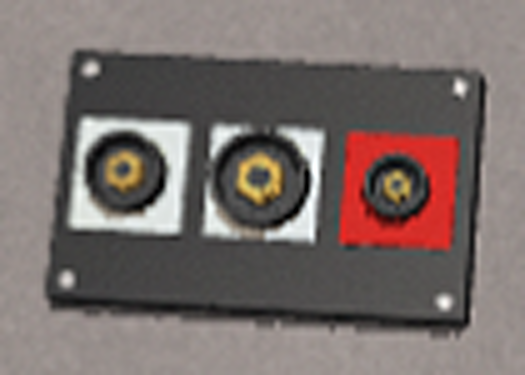

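View pics/tray_t.png

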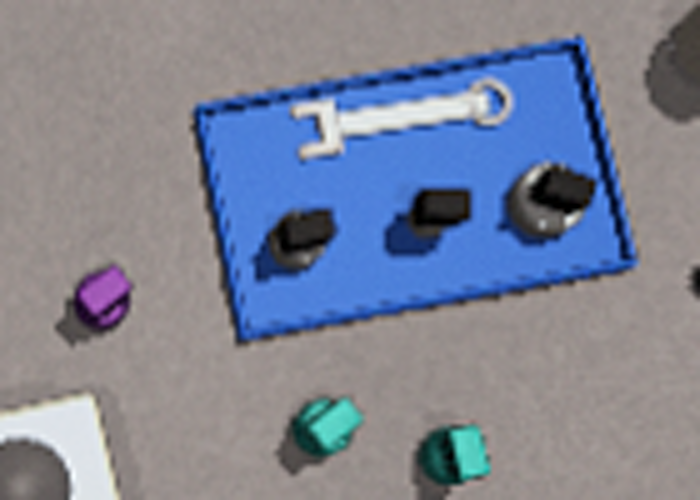

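View pics/slab_s.png

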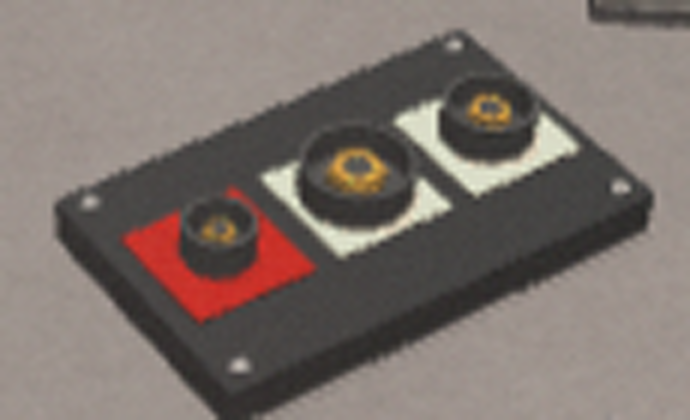

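View pics/tray_s.png

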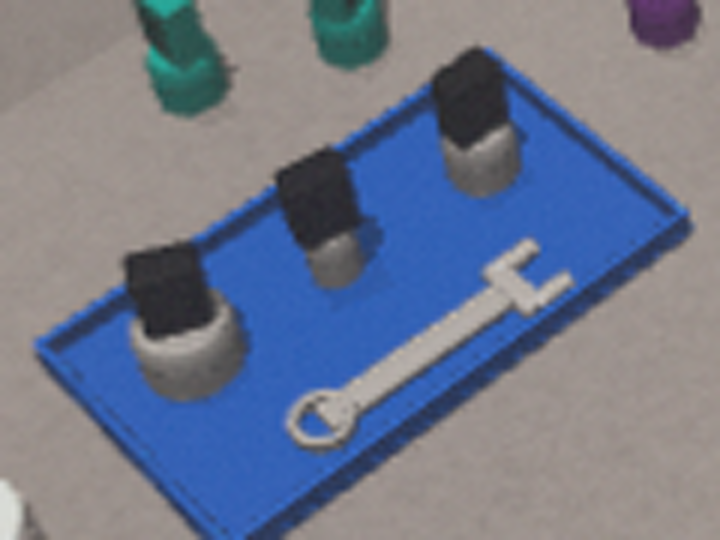

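The red plate's collar is clearly the smallest of the three (crop (397,187), versus (258,178) and (123,172)), so its nut should be the 16 mm one. The small socket is the middle one in the tray, at top-view (347,202), because its steel body is narrowest. I'll move over it and look with the wrist camera.

```bash
python3 -m pendant '[{"fingers":0.3,"linear":[0,0,-1],"spin":0},{"fingers":0.3,"linear":[0,0,-1],"spin":0},{"fingers":0.3,"linear":[0,0,-1],"spin":0},{"fingers":0.3,"linear":[0.5,-0.9,-1],"spin":0},{"fingers":0.3,"linear":[1,-0.8,-0.5],"spin":0},{"fingers":0.3,"linear":[1,-0.8,0],"spin":0},{"fingers":0.3,"linear":[1,-0.8,0],"spin":0},{"fingers":0.3,"linear":[1,-0.8,0],"spin":0},{"fingers":0.3,"linear":[1,-0.8,0],"spin":0},{"fingers":0.3,"linear":[1,-0.8,0],"spin":0},{"fingers":0.3,"linear":[1,-0.8,0],"spin":0},{"fingers":0.3,"linear":[1,-0.8,0],"spin":0},{"fingers":0.3,"linear":[1,-0.8,0],"spin":0},{"fingers":0.3,"linear":[1,-0.8,0],"spin":0},{"fingers":0.3,"linear":[1,-0.8,0],"spin":0},{"fingers":0.3,"linear":[1,-0.7,0],"spin":0},{"fingers":0.3,"linear":[1,-0.7,0],"spin":0},{"fingers":0.3,"linear":[1,-0.7,0],"spin":0},{"fingers":0.3,"linear":[1,-0.6,0],"spin":0},{"fingers":0.3,"linear":[1,-0.6,0],"spin":0}]'
python3 -m pendant '[{"fingers":0.3,"linear":[1,-0.4,0],"spin":-1},{"fingers":0.3,"linear":[1,0,0.5],"spin":-1},{"fingers":0.3,"linear":[1,0,0.5],"spin":-1},{"fingers":0.3,"linear":[1,0,0.5],"spin":-1},{"fingers":0.3,"linear":[0,0,0.5],"spin":-1},{"fingers":0.3,"linear":[0,0,0.5],"spin":-1},{"fingers":0.3,"linear":[0,0,0.5],"spin":-1},{"fingers":0.3,"linear":[0,0,0.5],"spin":-1},{"fingers":0.3,"linear":[0,0,0.5],"spin":-1},{"fingers":0.3,"linear":[0,0,0.5],"spin":-1},{"fingers":0.3,"linear":[0,0,0],"spin":-1},{"fingers":0.3,"linear":[0,0,0],"spin":-1},{"fingers":0.3,"linear":[0,0,0],"spin":-1},{"fingers":0.3,"linear":[0,0,0],"spin":-1},{"fingers":0.3,"linear":[0,0,0],"spin":-1},{"fingers":0.3,"linear":[0,0,0],"spin":-1},{"fingers":0.3,"linear":[0,0,0],"spin":-1},{"fingers":0.3,"linear":[0,0,0],"spin":-1},{"fingers":0.3,"linear":[0,0,0],"spin":-1},{"fingers":0.3,"linear":[0,0,0],"spin":-1}]'
python3 - <<'E'
from h import *
st=status.state();print(st['tcp_pos'],st['ee_rot'],st['time_s'])
cv2.imwrite('pics/w1.png',vision.snapshot('wrist')[:,:,::-1])
E
```

```text
time_s: 2.15
tcp_pos: [0.4276, -0.3133, 0.3305]
ee_rot: [-180.0, 0.0, 15.2]
ft_force: [0.7, -0.6, 0.9]
gripper_width: 0.697
time_s: 4.15
tcp_pos: [0.4993, -0.2776, 0.2404]
ee_rot: [-180.0, -0.0, 95.3]
ft_force: [-0.2, 1.1, -0.5]
gripper_width: 0.698
[ 0.49930635 -0.27759012  0.24044316] [-1.79985228e+02 -1.34585507e-02  9.53393246e+01] 4.15
```

View pics/w1.png

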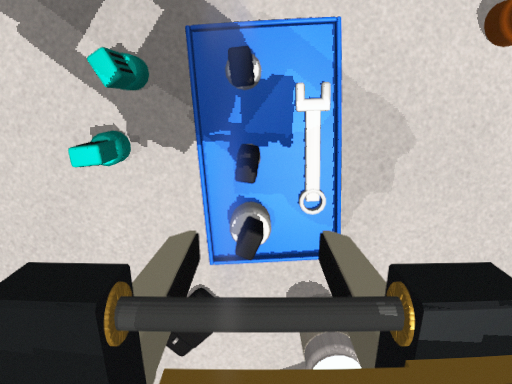

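The wrist view shows the tray. The large socket is at (250,228), the small one in the middle at (248,163) with its steel body hidden under the grip, and the medium one at (243,68). The turquoise ones are outside at left. Next I'll measure the middle block's top face and confirm with an enlarged crop.

```bash
python3 - <<'E'
from h import *
im=cv2.imread('pics/w1.png')
cv2.imwrite('pics/w1c.png',cv2.resize(im[130:200,205:290],None,fx=8,fy=8,interpolation=cv2.INTER_CUBIC))
cv2.imwrite('pics/w1d.png',cv2.resize(im[15:270,180:350],None,fx=2.3,fy=2.3,interpolation=cv2.INTER_CUBIC))
g=im.max(2)
m=cv2.inRange(g,0,70); m[:130]=0;m[200:]=0;m[:,:220]=0;m[:,275:]=0
k=mask_rect(m);print(cv2.minAreaRect(k),cv2.contourArea(k)); print(g[140:186:3,228:270:3])
E
```

```text
((252.80455017089844, 162.76394653320312), (38.259666442871094, 13.750680923461914), 85.91438293457031) 319.5
[[166 166 165 164 159 154 149 143 144 141 140 136 141 142]
 [242 169 167 163 158 137 132 128 132 143 141 140 140 141]
 [236 167 169 166 122  79  63  47  33  24 119 209 209 210]
 [170 171 169 166  97  79  62  48  32  26  22 250 250 250]
 [234 172 171 153  99  82  67  50  34  26  20 250 250 250]
 [249 210 171 131 107  95  81  72  36  24  21 248 250 250]
 [249 249 173 130 108  84  66  49  38  30  15 245 249 250]
 [249 249 231 120 105  87  69  48  37  29  59 249 250 250]
 [250 250 244 117 104  85  70  50  36  26 142 249 250 250]
 [250 250 245 123 107  95  83  61  39  26 201 249 250 250]
 [250 249 235 124 115  97  85  75  37  25 242 249 250 250]
 [249 249 230 128 112  96  85  72  65  39 245 249 249 250]
 [249 250 235 129 112  98  85  71  67  51 248 249 249 249]
 [249 250 234 128 114 100  85  73  64 144 249 249 249 249]
 [250 250 245 245 227 201 153  75  50 239 248 249 249 249]
 [249 250 245 245 246 247 247 248 248 248 248 249 249 249]]
```

View pics/w1c.png

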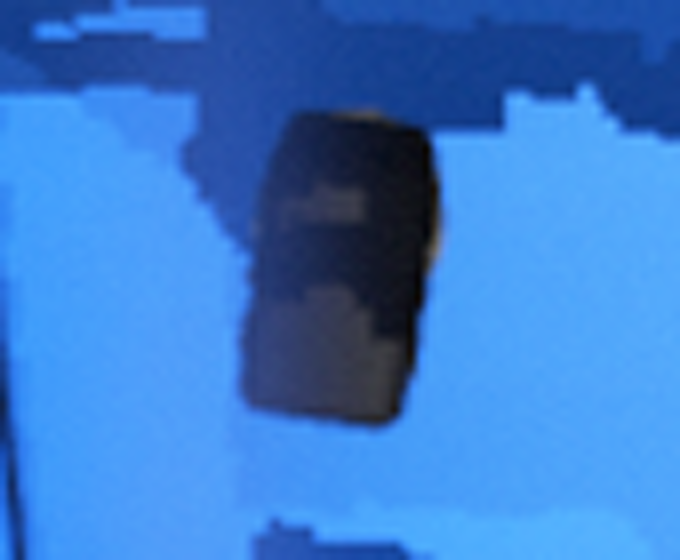

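View pics/w1d.png

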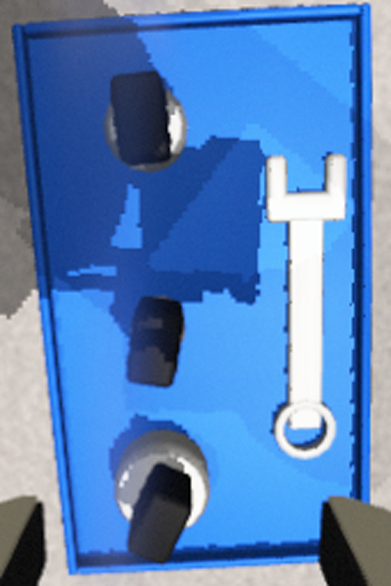

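```bash
python3 - <<'E'
from h import *
st=dict(tcp_pos=np.array([.49931,-.27759,.24044]),ee_rot=[-179.985,-.0135,95.339])
P=onz('wrist',[(235.6,181.2),(254.8,182.8),(255.6,180),(259.4,153.8),(235.6,180.6),(237.8,158.8)],.079,st)[:,:2]
an=lambda a,b:np.degrees(np.arctan2(*(b-a)[::-1]))
print(P, an(P[0],P[1]),an(P[2],P[3])-90,an(P[4],P[5])-90,np.linalg.norm(P[1]-P[0]))
ph=an(P[0],P[1]);ph=(ph+an(P[2],P[3])-90+an(P[4],P[5])-90)/3
u=np.array([np.cos(np.radians(ph)),np.sin(np.radians(ph))]);v=np.array([-u[1],u[0]])
c=(P[0]+P[1])/2+v*.016;print(ph,c)
# tray from wrist rim corners & nominal
t=proj('wrist',[[.483,-.260,.005],[c[0],c[1],.079]],st);print(t)
im=cv2.imread('pics/w1.png');k=mask_rect(cv2.inRange(cv2.cvtColor(im,cv2.COLOR_BGR2HSV),(100,120,60),(125,255,255)))
print(cv2.minAreaRect((onz('wrist',k[:,0,:],.018,st)[:,:2]*1000).astype(np.float32)))
E
```

```text
[[ 0.4759704  -0.27652738]
 [ 0.49412251 -0.27638572]
 [ 0.49462735 -0.27361543]
 [ 0.49585916 -0.24860018]
 [ 0.47592692 -0.27594828]
 [ 0.47639698 -0.25509183]] 0.4471474087361276 -2.819090655549431 -1.2911095306240838 0.018152665412642217
-1.2210175924791287 [ 0.4853874  -0.26046018]
[[247.15661648 152.69077156]
 [246.99136154 165.37976246]]
((507.2806396484375, -254.02725219726562), (159.01095581054688, 268.4493408203125), 8.602776527404785)
```

```bash
python3 -m pendant '[{"fingers":0.3,"linear":[0,0,0],"spin":1},{"fingers":0.3,"linear":[0,0,0],"spin":0.7},{"fingers":0.3,"linear":[0.84,-0.72,0],"spin":0},{"fingers":0.3,"linear":[0,0,1],"spin":0},{"fingers":0.3,"linear":[0,0,1],"spin":0},{"fingers":0.3,"linear":[0,0,1],"spin":0},{"fingers":0.3,"linear":[0,0,1],"spin":0},{"fingers":0.3,"linear":[0,0,1],"spin":0},{"fingers":0.3,"linear":[0,0,0],"spin":0},{"fingers":0.3,"linear":[0,0,0],"spin":0}]'
python3 - <<'E'
from h import *
st=status.state();print(st['tcp_pos'],st['ee_rot'],st['time_s'],st['ft_force'])
cv2.imwrite('pics/w2.png',vision.snapshot('wrist')[:,:,::-1])
print(proj('wrist',[[.4854,-.2605,.079],[.483,-.2595,.005]],st))
E
```

```text
time_s: 5.2
tcp_pos: [0.4855, -0.2604, 0.1411]
ee_rot: [-180.0, -0.0, 88.3]
ft_force: [-0.5, 0.5, 0.3]
gripper_width: 0.7
[ 0.48545692 -0.26044424  0.14106689] [-1.79982653e+02 -8.53592850e-03  8.83309699e+01] 5.2 [-0.53750152  0.45326786  0.26406059]
[[260.73769847 221.06440333]
 [257.46978836 190.45004766]]
```

View pics/w2.png

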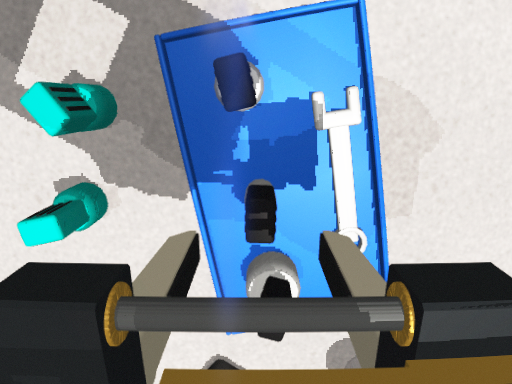

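The small socket's block is at (261,212), square to the jaws and centred between them. I'll descend and grip.

```bash
python3 -m pendant '[{"fingers":0.3,"linear":[0,0,1],"spin":0},{"fingers":0.3,"linear":[0,0,1],"spin":0},{"fingers":0.3,"linear":[0,0,1],"spin":0},{"fingers":0.3,"linear":[0,0,0.8],"spin":0},{"fingers":0.3,"linear":[0,0,0],"spin":0},{"fingers":1,"linear":[0,0,0],"spin":0},{"fingers":1,"linear":[0,0,0],"spin":0},{"fingers":1,"linear":[0,0,0],"spin":0},{"fingers":1,"linear":[0,0,0],"spin":0},{"fingers":1,"linear":[0,0,0],"spin":0},{"fingers":1,"linear":[0,0,0],"spin":0},{"fingers":1,"linear":[0,0,0],"spin":0},{"fingers":1,"linear":[0,0,0],"spin":0}]'
python3 -m pendant '[{"fingers":1,"linear":[0,0,-0.5],"spin":0},{"fingers":1,"linear":[0,0,-1],"spin":0},{"fingers":1,"linear":[0,0,-1],"spin":0},{"fingers":1,"linear":[0,0,-1],"spin":0},{"fingers":1,"linear":[0,0,-1],"spin":0},{"fingers":1,"linear":[0,0,-1],"spin":0},{"fingers":1,"linear":[0,0,-1],"spin":0},{"fingers":1,"linear":[0,0,-1],"spin":0},{"fingers":1,"linear":[0,0,0],"spin":0}]'
python3 - <<'E'
from h import *
for n in ('wrist','scene'): cv2.imwrite(f'pics/{n}3.png',vision.snapshot(n)[:,:,::-1])
s=cv2.imread('pics/scene3.png');cv2.imwrite('pics/scene3c.png',cv2.resize(s[130:280,110:260],None,fx=4,fy=4,interpolation=cv2.INTER_CUBIC))
E
```

```text
time_s: 6.55
tcp_pos: [0.4855, -0.2605, 0.0647]
ee_rot: [180.0, 0.0, 88.4]
ft_force: [0.8, 0.3, 0.8]
gripper_width: 0.21
time_s: 7.45
tcp_pos: [0.4861, -0.2608, 0.218]
ee_rot: [179.8, 0.1, 88.4]
ft_force: [-0.1, 0.0, -0.8]
gripper_width: 0.214
```

View pics/wrist3.png

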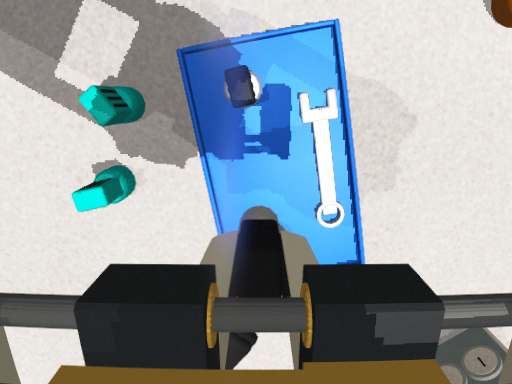

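View pics/scene3c.png

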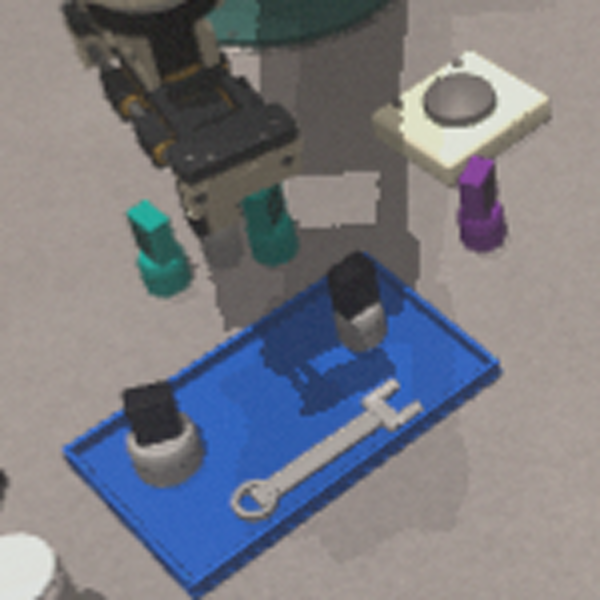

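The small socket is held upright (opening 20 mm), and the other two are undisturbed in the tray. I'll carry it to just short of the red plate, turn it to the slab's yaw and measure the nut.

```bash
python3 -m pendant '[{"fingers":1,"linear":[0,0,0],"spin":0.85},{"fingers":1,"linear":[1,0.1,0],"spin":0},{"fingers":1,"linear":[1,0.1,0],"spin":0},{"fingers":1,"linear":[1,0.1,0],"spin":0},{"fingers":1,"linear":[1,0.1,0],"spin":0},{"fingers":1,"linear":[1,0.1,0],"spin":0},{"fingers":1,"linear":[1,0.1,0],"spin":0},{"fingers":1,"linear":[1,0.1,0],"spin":0},{"fingers":1,"linear":[1,0.1,0],"spin":0},{"fingers":1,"linear":[1,0.1,0],"spin":0},{"fingers":1,"linear":[1,0.1,0],"spin":0},{"fingers":1,"linear":[1,0.1,0],"spin":0},{"fingers":1,"linear":[1,0.1,0],"spin":0},{"fingers":1,"linear":[1,0.1,0],"spin":0},{"fingers":1,"linear":[1,0.1,0],"spin":0},{"fingers":1,"linear":[1,0.1,0],"spin":0},{"fingers":1,"linear":[1,0.1,0],"spin":0},{"fingers":1,"linear":[0,0,0],"spin":0},{"fingers":1,"linear":[0,0,0],"spin":0}]'
python3 - <<'E'
from h import *
st=status.state();print(st['tcp_pos'],st['ee_rot'])
im=vision.snapshot('wrist')[:,:,::-1];cv2.imwrite('pics/w4.png',im)
for z in (.057,.051): print(proj('wrist',[[.5474,.1346,z]],st))
hsv=cv2.cvtColor(im.copy(),cv2.COLOR_BGR2HSV)
m=cv2.inRange(hsv,(0,150,60),(6,255,255))|cv2.inRange(hsv,(174,150,60),(180,255,255))
k=mask_rect(m);print(cv2.minAreaRect((onz('wrist',k[:,0,:],.033,st)[:,:2]*1000).astype(np.float32)),cv2.boundingRect(k))
E
```

```text
time_s: 9.45
tcp_pos: [0.545, 0.0555, 0.2136]
ee_rot: [-179.9, 0.0, 85.0]
ft_force: [-0.0, -0.8, -0.4]
gripper_width: 0.211
[0.54504584 0.05549306 0.21355985] [-1.79913954e+02  2.50118506e-02  8.50184295e+01]
[[255.38683076  97.47095085]]
[[255.46153439  97.53718583]]
((545.5358276367188, 137.75279235839844), (73.751953125, 74.39948272705078), 85.05094146728516) (213, 53, 81, 82)
```

View pics/w4.png

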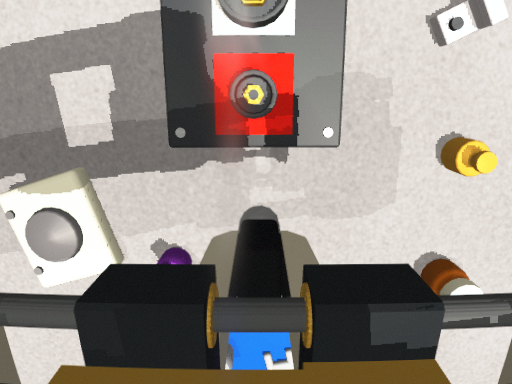

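```bash
python3 - <<'E'
from h import *
im=cv2.imread('pics/w4.png')
a=cv2.resize(im[65:125,222:286],None,fx=9,fy=9,interpolation=cv2.INTER_CUBIC)
b=cv2.resize(im[195:255,225:295],None,fx=9,fy=9,interpolation=cv2.INTER_CUBIC)
cv2.imwrite('pics/w4a.png',a);cv2.imwrite('pics/w4b.png',b)
st=dict(tcp_pos=np.array([0.54504584,0.05549306,0.21355985]),ee_rot=[-179.914,.025,85.018])
hsv=cv2.cvtColor(im,cv2.COLOR_BGR2HSV)
m=cv2.inRange(hsv,(20,120,80),(38,255,255));m[:75]=0;m[115:]=0;m[:,:235]=0;m[:,275:]=0
k=mask_rect(m);h=cv2.convexHull(k)[:,0,:]
P=(onz('wrist',h,.051,st)[:,:2]*1000).astype(np.float32)
print('nut',cv2.minEnclosingCircle(P),cv2.minAreaRect(P))
# expected foot centre/circle
th=np.radians(np.arange(0,360,30));Rm=R.from_euler('xyz',st['ee_rot'],degrees=True).as_matrix()
for zz in(.060,.028):
  W=st['tcp_pos']+np.array([[.013*np.cos(t),.013*np.sin(t),zz] for t in th])@Rm.T
  print(proj('wrist',W,st).round(1)[[0,1,2,3,10,11]].tolist())
E
```

```text
nut ((545.4943237304688, 137.77000427246094), 8.895444869995117) ((545.210693359375, 137.5655517578125), (14.890440940856934, 17.53704071044922), 34.165992736816406)
[[260.9, 202.9], [271.0, 205.5], [278.3, 212.5], [280.8, 222.0], [243.4, 212.5], [250.7, 205.5]]
[[261.2, 220.2], [273.1, 223.2], [281.5, 231.2], [284.4, 242.0], [240.9, 231.2], [249.4, 223.1]]
```

View pics/w4a.png

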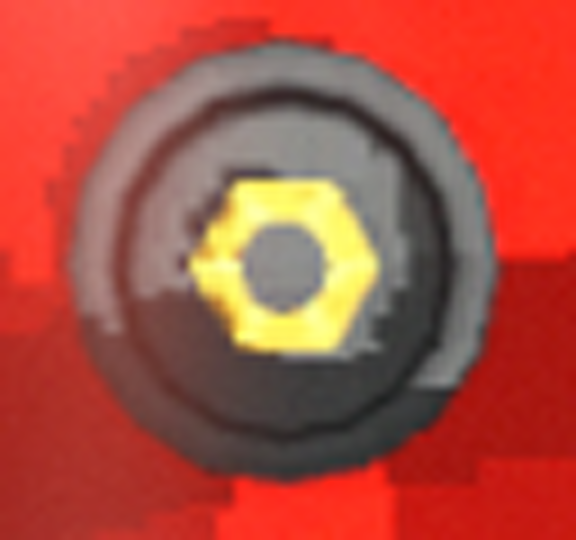

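View pics/w4b.png

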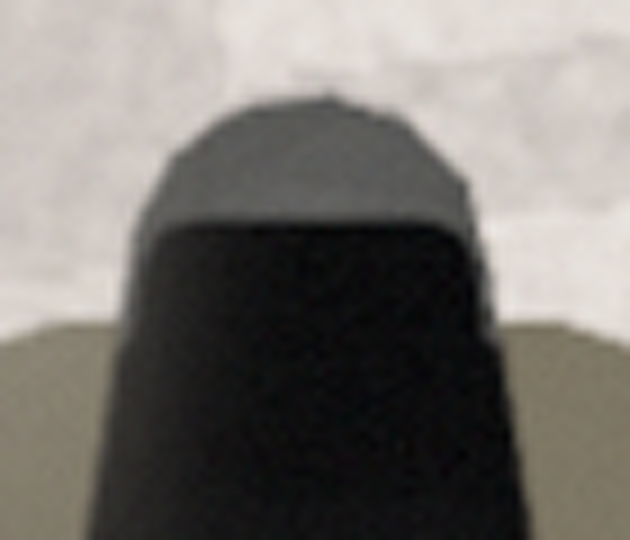

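Nut at (253.6,94.5): corner width is about 20.9 px, or 19 mm, and the collar well is about 33 mm across, so this is the 16 mm nut. Its corners line up with the tool y axis, so the yaw is right. The top and wrist positions differ by 2–3 mm, so I'll get closer and measure the nut relative to the held socket's foot in one image.

```bash
python3 -m pendant '[{"fingers":1,"linear":[1,-0.3,0],"spin":0},{"fingers":1,"linear":[1,0,1],"spin":0},{"fingers":1,"linear":[0,0,1],"spin":0},{"fingers":1,"linear":[0,0,1],"spin":0},{"fingers":1,"linear":[0,0,0.9],"spin":0},{"fingers":1,"linear":[0,0,0],"spin":0},{"fingers":1,"linear":[0,0,0],"spin":0},{"fingers":1,"linear":[0,0,0],"spin":0}]'
python3 - <<'E'
from h import *
st=status.state();print(repr(st['tcp_pos']),st['ee_rot'],st['ft_force'])
im=vision.snapshot('wrist')[:,:,::-1].copy();cv2.imwrite('pics/w5.png',im)
hsv=cv2.cvtColor(im,cv2.COLOR_BGR2HSV)
m=cv2.inRange(hsv,(20,120,80),(38,255,255));m[:60]=0;m[200:]=0;m[:,:220]=0;m[:,300:]=0
k=mask_rect(m);h=cv2.convexHull(k)[:,0,:]
Rm=R.from_euler('xyz',st['ee_rot'],degrees=True).as_matrix()
P=((onz('wrist',h,.051,st)-st['tcp_pos'])@Rm*1000)[:,:2].astype(np.float32)
print('nut tool',cv2.minEnclosingCircle(P),cv2.minAreaRect(P),cv2.boundingRect(k))
cv2.imwrite('pics/w5a.png',cv2.resize(im[90:250,200:320],None,fx=5,fy=5,interpolation=cv2.INTER_CUBIC)[:600])
cv2.imwrite('pics/w5b.png',cv2.resize(im[190:250,225:295],None,fx=9,fy=9,interpolation=cv2.INTER_CUBIC))
E
```

```text
time_s: 10.3
tcp_pos: [0.5434, 0.0955, 0.1379]
ee_rot: [179.9, -0.0, 84.9]
ft_force: [-0.2, -0.6, -0.9]
gripper_width: 0.214
array([0.54336887, 0.09554436, 0.13788593]) [ 1.79918460e+02 -1.57556252e-02  8.49398910e+01] [-0.21179404 -0.56000159 -0.86354741]
nut tool ((47.26271438598633, -1.8892402648925781), 5.572488307952881) ((47.82085037231445, -1.9292259216308594), (11.129189491271973, 4.569989204406738), 85.90220642089844) (250, 140, 17, 8)
```

View pics/w5a.png

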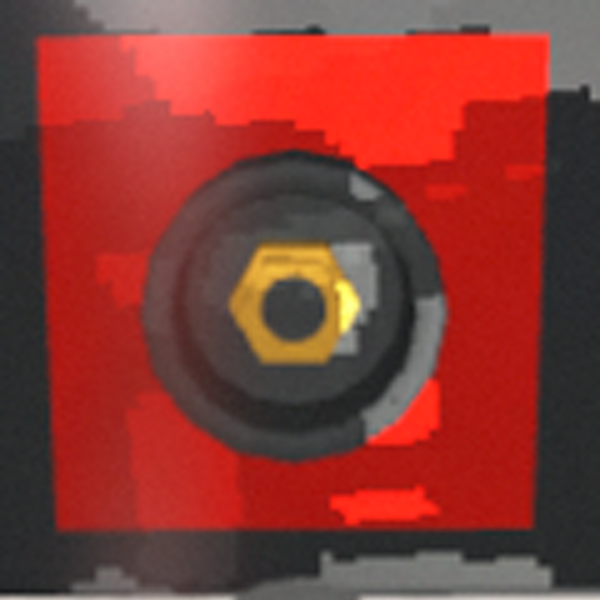

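View pics/w5b.png

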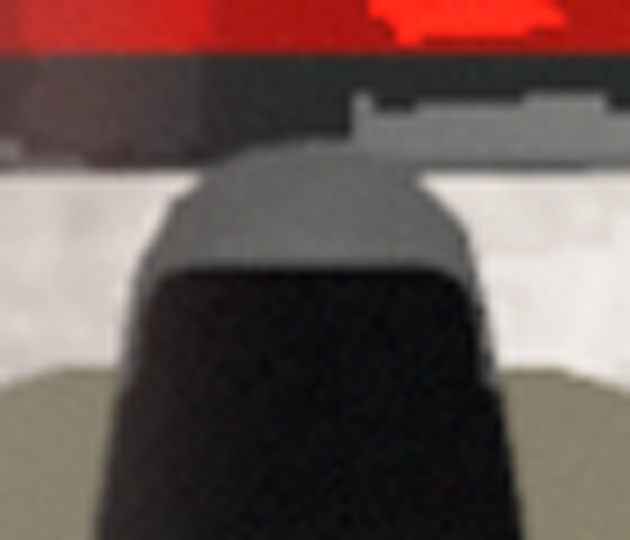

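```bash
python3 - <<'E'
from h import *
from scipy.optimize import least_squares
st=dict(tcp_pos=np.array([0.54336887, 0.09554436, 0.13788593]),ee_rot=[179.918,-.0158,84.94])
Rm=R.from_euler('xyz',st['ee_rot'],degrees=True).as_matrix()
tool=lambda px,z:((onz('wrist',px,z,st)-st['tcp_pos'])@Rm*1000)[:,:2]
crop=np.array([(315,138),(240,152),(190,190),(165,222),(150,245),(420,172),(458,213),(468,245)])
F=tool(crop/9+[225,190],st['tcp_pos'][2]-.0597)
r=least_squares(lambda c:np.hypot(*(F-c).T)-13,[0,0]);print('foot',r.x,r.fun.round(2))
r=least_squares(lambda c:np.hypot(*(F-c[:2]).T)-c[2],[0,0,13]);print('foot free',r.x)
N=tool(np.array([(293,308),(230,305),(360,303),(295,363)])/5+[200,90],.051);print(N)
# collar rim outer/inner at z .057
C=tool(np.array([(145,310),(447,305),(293,150),(293,462)])/5+[200,90],.057);print(C,C[:2].mean(0),C[2:].mean(0))
E
```

```text
foot [-1.8229579  -0.74859767] [ 0.28  0.28 -0.17 -0.35 -0.22  0.21 -0.05 -0.64]
foot free [-0.61081931 -0.75707415 12.12359898]
[[ 41.98382531  -1.46927537]
 [ 42.40436049 -10.22443488]
 [ 42.68654923   7.84010078]
 [ 34.23766012  -1.18692938]]
[[ 42.61198445 -21.52261499]
 [ 43.29983887  19.39112062]
 [ 63.88502884  -1.47347762]
 [ 21.41618609  -1.46305673]] [42.95591166 -1.06574719] [42.65060746 -1.46826717]
```

The nut is at tool (42.3,-1.3) mm and the foot at (-1.7,-0.75), so I need to shift x +44 and y -0.5 mm, then come down gently.

```bash
python3 -m pendant '[{"fingers":1,"linear":[1,-0.025,0],"spin":0},{"fingers":1,"linear":[1,0,0],"spin":0},{"fingers":1,"linear":[0.2,0,0],"spin":0},{"fingers":1,"linear":[0,0,0],"spin":0},{"fingers":1,"linear":[0,0,0.5],"spin":0},{"fingers":1,"linear":[0,0,0.5],"spin":0},{"fingers":1,"linear":[0,0,0.2],"spin":0},{"fingers":1,"linear":[0,0,0],"spin":0},{"fingers":1,"linear":[0,0,0],"spin":0}]'
python3 -m pendant '[{"fingers":1,"linear":[0,0,0.1],"spin":0},{"fingers":1,"linear":[0,0,0.1],"spin":0},{"fingers":1,"linear":[0,0,0],"spin":0}]'
python3 -m pendant '[{"fingers":1,"linear":[0,0,0.1],"spin":0},{"fingers":1,"linear":[0,0,0.1],"spin":0},{"fingers":1,"linear":[0,0,0],"spin":0}]'
```

```text
time_s: 11.25
tcp_pos: [0.5463, 0.1396, 0.1126]
ee_rot: [-180.0, 0.0, 85.0]
ft_force: [-0.3, -0.3, 0.4]
gripper_width: 0.215
time_s: 11.55
tcp_pos: [0.5462, 0.1397, 0.1085]
ee_rot: [-180.0, 0.0, 85.0]
ft_force: [-0.4, 0.3, -0.1]
gripper_width: 0.215
time_s: 11.85
tcp_pos: [0.5462, 0.1397, 0.1044]
ee_rot: [-180.0, 0.0, 85.0]
ft_force: [0.6, 0.1, -1.1]
gripper_width: 0.218
```

The foot is below the nut top with no contact force, so it has entered. I'll continue down to the well floor.

```bash
python3 -m pendant '[{"fingers":1,"linear":[0,0,0.1],"spin":0},{"fingers":1,"linear":[0,0,0.1],"spin":0},{"fingers":1,"linear":[0,0,0.1],"spin":0},{"fingers":1,"linear":[0,0,0],"spin":0}]'
python3 -m pendant '[{"fingers":1,"linear":[0,0,0.05],"spin":0},{"fingers":1,"linear":[0,0,0.05],"spin":0},{"fingers":1,"linear":[0,0,0],"spin":0}]'
python3 -m pendant '[{"fingers":1,"linear":[0,0,0.05],"spin":0},{"fingers":1,"linear":[0,0,0],"spin":0},{"fingers":1,"linear":[0,0,0],"spin":0}]'
```

```text
time_s: 12.25
tcp_pos: [0.5462, 0.1397, 0.0983]
ee_rot: [-180.0, 0.0, 85.0]
ft_force: [0.4, -1.2, -1.9]
gripper_width: 0.21
time_s: 12.55
tcp_pos: [0.5463, 0.1398, 0.0968]
ee_rot: [180.0, -0.0, 85.0]
ft_force: [1.3, -0.4, 1.1]
gripper_width: 0.215
time_s: 12.85
tcp_pos: [0.5464, 0.1398, 0.0967]
ee_rot: [180.0, -0.0, 85.0]
ft_force: [-4.8, -0.6, 10.0]
gripper_width: 0.213
```

It stopped at TCP z 0.0967, exactly the predicted seat, with 10 N up-force. Now for a visual check.

```bash
python3 - <<'E'
from h import *
s=vision.snapshot('scene')[:,:,::-1];t=vision.snapshot('top')[:,:,::-1]
a=cv2.resize(s[90:290,110:390],None,fx=2.8,fy=2.8,interpolation=cv2.INTER_CUBIC)
cv2.imwrite('pics/s6.png',a);cv2.imwrite('pics/t6.png',t)
cv2.imwrite('pics/s6b.png',cv2.resize(s[130:200,260:340],None,fx=8,fy=8,interpolation=cv2.INTER_CUBIC))
E
python3 -m pendant '[{"fingers":1,"linear":[0,0,0],"spin":0},{"fingers":1,"linear":[0,0,0],"spin":0},{"fingers":1,"linear":[0,0,0],"spin":0},{"fingers":1,"linear":[0,0,0],"spin":0},{"fingers":1,"linear":[0,0,0],"spin":0}]'
```

```text
time_s: 13.45
tcp_pos: [0.5464, 0.1398, 0.0967]
ee_rot: [180.0, -0.0, 85.0]
ft_force: [-4.1, -0.8, 10.7]
gripper_width: 0.211
```

View pics/s6.png

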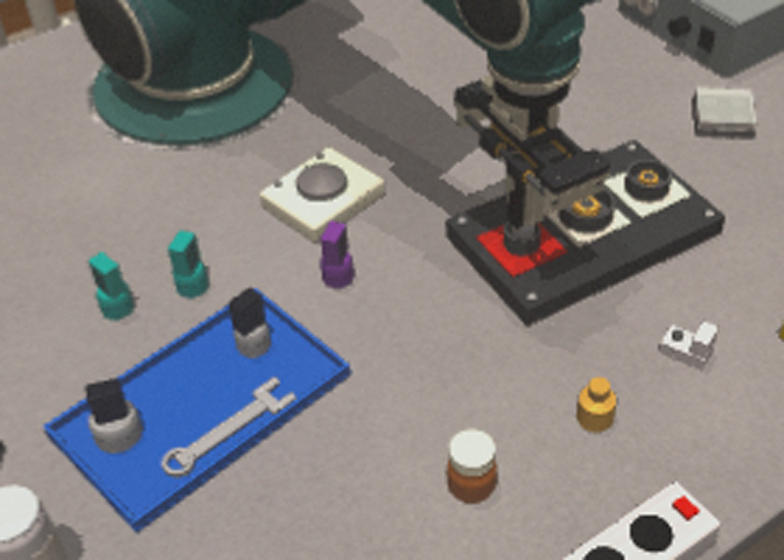

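View pics/s6b.png

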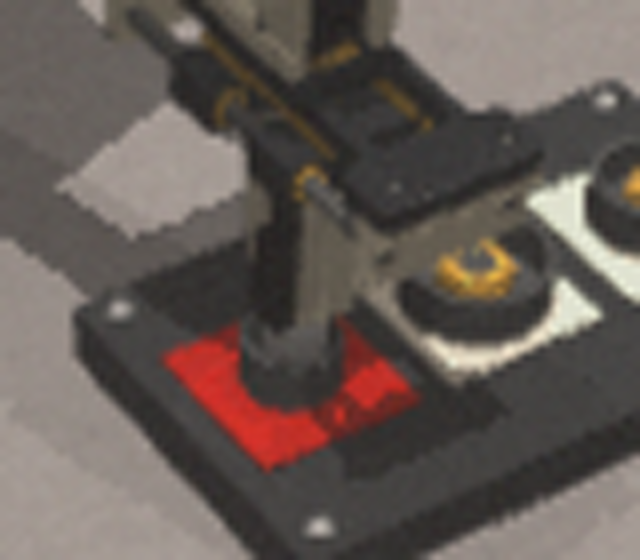

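The small socket is held upright and down in the red plate's collar (crop (290,350)). The other two stand upright in the tray, and the bystanders in view haven't moved. Handing in.

```bash
python3 -c "
from cell import job; print(job.hand_in())"
```

```text
the job is handed in; nothing more can be done
None
```

The red plate's nut is the 16 mm one, so the small socket fits. The arm is holding it upright over that nut, fully down on the well floor. The wrist camera gave about 19 mm across the nut's corners and a 33 mm well, so I did not need to try the other two.

**Seating:** The socket slid past the nut's top with no contact force. It stopped at TCP z = 0.0967 m, exactly the height worked out for its foot standing on the well floor, with a steady 10–11 N upward force. There was a small sideways force of about 4 N. The job took about 13.5 s of the 64 s.

**Everything else:** The last scene view shows the medium and large sockets still upright in the tray, untouched. The bystanders in that view and the purple and turquoise look-alikes had not moved.

**Disagreement:** The top and wrist cameras differed by about 2–3 mm on the nut's position. I lined up using the socket's foot and the nut seen together in one wrist image instead.

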